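Load a stamp blank on the exposure unit

TASK

Get the stamp exposure unit ready: swing its black dust cover on its pin fully aside and leave it there, so that the glass port of the film carrier is uncovered. Then set the rectangular stamp blank (the board with the straight grip rib) rib up and gently on the film carrier and square it into the corner, flush against both metal fences, with the carrier under it still flush too. Let go of it and leave the other things on the table where they are.

Things in the scene. Friction and masses are not known exactly. Their poses are not given: they have to be found in the camera images.
- unit: The exposure unit: a white fixed box, 220 x 210 mm, with a flat grey bed 50 mm above the table. Origin at table level; it stands level. In its frame (x away from the robot at yaw 0, y left) it spans x -90 to 130, y -110 to 100 mm. A board of 110 x 80 mm flush in its fence corner has its centre at x = 5, y = 10 mm and its long side along x.
- far_fence (a point): Middle of the inner face of the far fence, a fixed aluminium strip on the bed, 12 mm high (top 62 mm above the table) and 12 mm thick. Point at unit x = 60, y = 16 mm, half-way up. Its inner face looks to the unit's -x; it runs from y = -30 to 62 mm.
- left_fence (a point): Middle of the inner face of the left fence, a like aluminium strip, 12 mm high and thick. Point at unit x = 5, y = 50 mm, half-way up. Its inner face looks to the unit's -y; it runs from x = -50 to 60 mm, where it meets the far fence.
- cover (a joint): Swing angle of the dust cover about its upright pin, rad: 0 = over the port, growing anticlockwise seen from above (the knob moves towards the unit's -y, then +x); stop at 1.9 = fully aside. It swings level, has light friction and stays where it is left.
- cover_knob (a point): Centre of the cover's steel knob: an upright round post 14 mm in diameter, 30 mm high (68 to 98 mm above the table), 112 mm from the pin axis. It stands on the cover, a level black disc 90 mm across (64 to 68 mm above the table) whose centre is 85 mm from the pin. With the cover at 0 the knob lies from the pin in the unit's -x direction.
- cover_pin (a point): The axis of the cover's pin, a steel pin behind the far fence, at unit x = 90 mm, y = 10 mm, 66 mm above the table; its round head, 16 mm in diameter, ends at 72.5 mm. It does not move on the unit.
- carrier_center (a point): Centre of the film carrier: a loose aluminium plate 110 x 80 x 6 mm with a round glass port 52 mm across, lying on the bed in the fence corner (top 56 mm above the table), under the dust cover. It starts flush with both fences within about 1 mm, long side along the unit's x, and slides if pushed. Point half-way up.
- blank_center (a point): Centre, half-way up (24 mm), of the stamp blank, about 0.2 kg: a board 110 (its x) x 80 (its y) x 12 mm, rubber below; on top, along its x, a wooden rib 70 long, 14 wide, 36 mm high, from 12 mm below this point to 24 above. Same when turned half a turn. Lies rib up on the table; it and the round stamp may swap places. Slides on the carrier if not pressed.
- round_stamp_center (a point): A round wooden stamp with a round knob, 64 mm across, 52 mm high; point half-way up. Leave alone.
- bottle_center (a point): White squeeze bottle, 60 mm across, 178 mm high; point half-way up. Leave alone.
- tumbler_center (a point): Glass tumbler, 84 mm across, 85 mm high; point half-way up. Leave alone.
- tile_a_center (a point): Small carved stamp tile, 60 x 30 x 16 mm; point at its centre. Leave alone.
- tile_b_center (a point): Small carved stamp tile, 45 x 30 x 16 mm; point at its centre. Leave alone.
- phone_center (a point): A phone lying flat, 150 x 72 x 9 mm; point at its centre. Leave alone.
Mind the look-alikes: they are no part of the job. There is more than one size of the part that bears carrier_center; the job needs the middle-sized. What is shaped like the part that bears blank_center but turquoise is not meant.

How it is judged:
On the way:
1. the dust cover is swung fully aside (over 1.6 rad) (value of joint cover above 1.6 rad), for 0.2 s.
At the end, for the whole second after the job is handed in: The cover stands over 1.6 rad open; the blank lies at rest, rib up and level (2 degrees), on the carrier, within 2.5 mm of both fences and square to them within 2 degrees; the carrier still lies on the bed within 2.5 mm of both fences and square within 2 degrees (value of joint cover above 1.6 rad and x of blank_center in the frame of unit between 0.0025 and 0.0075 m and y of blank_center in the frame of unit between 0.0075 and 0.0125 m and z of blank_center in the frame of unit between 0.0775 and 0.0825 m and angle between the x axis of each of blank_center, carrier_center and the x axis of unit, either way round below 0.035 rad and angle between blank_center's own z axis and vertical below 0.035 rad and x of carrier_center in the frame of unit between 0.0025 and 0.0075 m and y of carrier_center in the frame of unit between 0.0075 and 0.0125 m and z of carrier_center in the frame of unit between 0.0505 and 0.0555 m and linear speed of each of blank, carrier below 0.02 m/s and angular speed of blank below 0.1 rad/s and velocity of joint cover between -0.05 and 0.05 rad/s); the robot touches nothing.
It fails at once if a bystander is shoved or knocked over (its centre moves more than 30 mm) (distance of any of round_stamp_center, bottle_center, tumbler_center, tile_a_center, tile_b_center, phone_center from where it was at the start of the episode above 0.03 m).
It fails at once if the blank is dropped or slammed down on the glass carrier (faster than 0.4 m/s when within 12 mm of lying on it) (z of blank_center in the frame of unit below 0.092 m and horizontal distance between blank_center and carrier_center below 0.06 m and linear speed of blank above 0.4 m/s).
It also fails if it takes over 53 s, if anything falls off the work surface, if the arm or the gripper's body presses on something with over 40 N, if the wrist force passes 120 N, or if a joint passes its speed limit or range.

ROBOT

A 6-joint arm with a two-finger parallel gripper is mounted at the origin on the work surface. World frame = base frame: x ahead of the robot, y to its left, z up, the work surface at z = 0. Lengths are in m, angles in rad, forces in N, time in s.
With the tool pointing down it reaches from about 0.275 to 0.775 m from the base axis. Payload 14.6 kg.
Tool frame: the origin (TCP) lies on the centre line of the jaws, within the pads' length; the fingertips stand 17 mm ahead of it and the grasp point (between the pads) lies 2 mm behind it; z points along the fingers, y is the direction in which the jaws open and shut (so a half turn about z gives the same grasp; the last joint's range is limited). The gripper opens to 85 mm and grips with 20 to 120 N. Pads are 22 mm wide; open, the fingers measure 114 mm over their backs; the gripper's body (76 mm by 85 mm) begins 54 mm behind the grasp point. The pads swing forward as they close: fully open they stand 13 mm farther back than shut.
Start: joints at [0.955, 0.263, -0.048, 1.259, 0, 1.415], TCP at [0.233, 0.47, 0.248] pointing down, gripper open.
Joint ranges: [-2.65, 2.65], [-0.89, 1.7], [-1.18, 1.37], [-2.13, 2.11], [-1.35, 1.29], [-3.14, 3.14]. Speed limits (rad/s): [1.89, 1.89, 2.57, 2.79, 3.14, 3.14].

INTERFACE

Orientations are given as a unit quaternion [w, x, y, z].
In Python, from bench import get_state, snapshot, hand_in gives the robot as it stands. The module is installed in compiled form; this text tells all that it offers.
- The arm moves only by the tool jog_arm, never from a script. Its argument "increments" is a list of rows, each a list of 5 numbers: the gripper's target within -1 to 1 (fully open at 1, half-way at 0, shut at -1), then the shift along the tool's x, y, z in m, then the turn about the tool's z in rad. In form: [[jaw, dx, dy, dz, roll], ...]. A call has 1 to 8 rows; each row shifts and turns the pose as measured when the row begins, along the tool's axes as they then stand; what a row does not reach is not made up. A row lasts 1/8 s, in which the tool goes at most 62.5 mm and 10.7 degrees, less where a joint would pass 70% of its speed; a pose out of reach is approached as far as the arm can. A call is refused whole if a number of a shift passes 0.0625 or a number of a turn 0.188, either way. A call with a gripper value outside its range is refused whole. The fingers move at their own pace and stop on an object; "force" is the grip in N (left out, the last holds). Time passes only in rows, so rows that do not move let the fingers close. It gives the time, the measured TCP pose, the force and the opening at its end, in the units of the state.
- get_state(): the state, without advancing time (a new reading comes with each control period).
- snapshot(name): name is "scene" or "top"; returns a dict with "img" (480x640x3 uint8, blue, green, red), "range_z" (480x640 float32, m along the optical axis (not along the pixel's ray), 0 where there is no reading), "fx", "fy", "cx", "cy" (pixels), "k1" (the pictures are not rectified: a ray, as slopes to the right and down, at radius r is drawn at 1 + k1 r^2 times it, then the intrinsics apply), "rvec" (rotation vector, rad) and "tvec" (3), from world to camera coordinates, as OpenCV has them. Camera axes: x right, y down, z forward; pixel columns grow to the right and rows downward; lengths in m; the calibration is good to about 2 mm. A picture is of the moment at which its call begins.
- hand_in(): hands the job in, once; it reports no verdict.
The state is a dict: "clock": time; "qpos": joint angles; "qvel": joint speeds; "joint_torque": joint torques, N m; "position": TCP position; "eef_rot": TCP orientation; "ft_force": force on the tool from outside, world axes, zero at the start; "ft_torque": the same for the moment, N m; "opening": opening from 0.0 (shut) to 1.0 (fully open).
Only numpy, scipy, OpenCV 4.12 (cv2) and the standard library are available. Lean on these libraries where they do the work, as an engineer would, in place of code of your own. Each camera call takes 0.05 s, during which the arm holds its last target.

## Working session

There is one attempt and no reset: what is moved stays moved. The work goes in short steps, Python scripts to look and compute and a tool call to move; the robot and the scene stay as the last step left them, time stands still between calls to the robot, and variables do not carry over. Pictures are saved under pics/ and viewed, and the job is handed in when it is done.

Besides the shell and the picture viewer there is one more tool, called after "Emit:" by a JSON object that holds its "name" and its "arguments", one argument or row to a line. jog_arm: Moves the arm, as the interface text tells. Its arguments: {"type":"object","properties":{"increments":{"type":"array"},"force":{"type":"number"}},"required":["increments"]}

```bash
mkdir -p pics && cat > h.py <<'E'
import numpy as np, cv2
from bench import get_state, snapshot
def snap(n,tag=None):
    s=snapshot(n)
    if tag: cv2.imwrite(f'pics/{tag}.png',s['img'])
    np.save(f'/tmp/{n}.npy',s,allow_pickle=True)
    return s
def load(n): return np.load(f'/tmp/{n}.npy',allow_pickle=True).item()
def slopes(s,uv):
    uv=np.atleast_2d(np.asarray(uv,float))
    K=np.array([[s['fx'],0,s['cx']],[0,s['fy'],s['cy']],[0,0,1.]])
    return cv2.undistortPoints(uv.reshape(-1,1,2),K,np.array([s['k1'],0,0,0.,0])).reshape(-1,2)
def onplane(s,uv,z):
    m=slopes(s,uv);R=cv2.Rodrigues(np.asarray(s['rvec'],float))[0];t=np.asarray(s['tvec'],float).ravel()
    C=-R.T@t; d=np.c_[m,np.ones(len(m))]@R
    return C+d*((z-C[2])/d[:,2])[:,None]
def proj(s,P):
    K=np.array([[s['fx'],0,s['cx']],[0,s['fy'],s['cy']],[0,0,1.]])
    return cv2.projectPoints(np.atleast_2d(np.asarray(P,float)),np.asarray(s['rvec'],float),np.asarray(s['tvec'],float),K,np.array([s['k1'],0,0,0.,0]))[0].reshape(-1,2)
def cloud(s):
    v,u=np.mgrid[0:480,0:640]; z=s['range_z'].ravel()
    m=slopes(s,np.c_[u.ravel(),v.ravel()]);R=cv2.Rodrigues(np.asarray(s['rvec'],float))[0];t=np.asarray(s['tvec'],float).ravel()
    P=(np.c_[m,np.ones(len(m))]*z[:,None]-t)@R; P[z==0]=np.nan
    return P.reshape(480,640,3)
E
python3 - <<'E'
from h import *
for n in('scene','top'):
    s=snap(n,n+'0'); R=cv2.Rodrigues(np.asarray(s['rvec'],float))[0]
    print(n,-R.T@np.ravel(s['tvec']),s['fx'],s['k1'],(s['range_z']>0).mean())
print(get_state())
E
```

```text
scene [1.00919523 0.68489582 0.67843386] 446.19735876648843 -0.05581906146602767 0.995859375
top [ 0.31880323 -0.04669493  1.19094503] 498.2835996247292 0.016298028318675786 0.9959407552083334
{'clock': 0.1, 'qpos': array([ 9.54713272e-01,  2.63493731e-01, -4.88587652e-02,  1.25939087e+00,
       -1.91282597e-05,  1.41547620e+00]), 'qvel': array([ 0.00064222, -0.00110368,  0.0004607 , -0.00124219,  0.00197914,
        0.00040508]), 'joint_torque': array([ 2.10963095e-03, -6.38578892e+01,  3.85060215e+01,  9.97813360e-03,
       -2.16837066e-04,  2.28702356e-05]), 'position': array([0.2333215 , 0.47005823, 0.24786891]), 'eef_rot': array([-1.69281055e-04,  2.28348898e-01,  9.73579250e-01, -4.42330675e-04]), 'ft_force': array([-0.32685069, -0.19042041,  0.24585497]), 'ft_torque': array([ 0.03400674,  0.04264401, -0.03271447]), 'opening': 1.0009963370015487}
```

View pics/scene0.png

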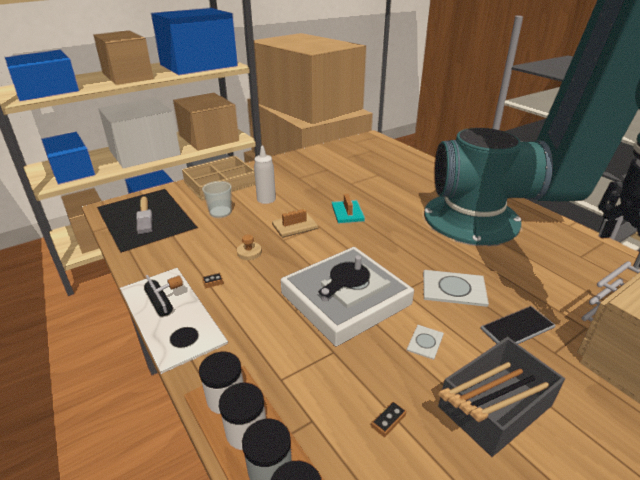

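View pics/top0.png

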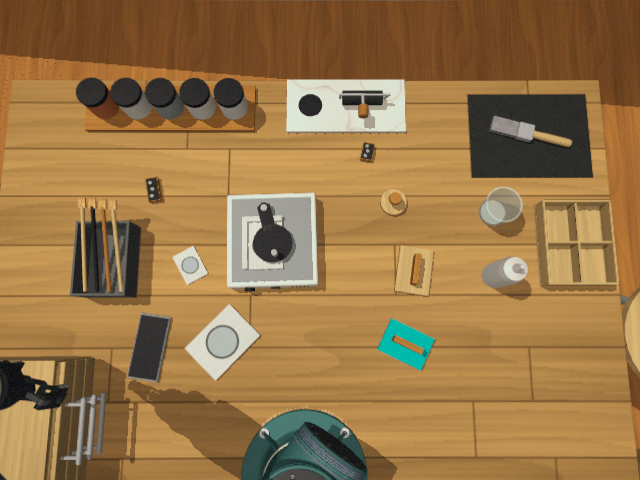

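The top view shows the unit at about (272,240), the blank (rib up) at (415,270), the turquoise decoy at (406,345) and the round stamp at (394,202). Next I'll zoom in on the unit and the blank.

```bash
python3 - <<'E'
from h import *
s=load('top')
i=s['img']
a=cv2.resize(i[185:300,220:325],None,fx=5,fy=5,interpolation=cv2.INTER_CUBIC)
b=cv2.resize(i[240:300,385:445],None,fx=4.5,fy=4.5,interpolation=cv2.INTER_CUBIC)
c=np.zeros((max(a.shape[0],b.shape[0]),a.shape[1]+b.shape[1],3),np.uint8);c[:a.shape[0],:a.shape[1]]=a;c[:b.shape[0],a.shape[1]:]=b
cv2.imwrite('pics/z0.png',c);print(c.shape)
P=cloud(s)
# box outline: height 0.03..0.06 & near
sel=(P[...,2]>0.03)&(np.abs(P[...,2]-0.05)<0.02)
m=np.zeros((480,640),np.uint8);m[185:300,215:330]=sel[185:300,215:330]
cs,_=cv2.findContours(m,cv2.RETR_EXTERNAL,cv2.CHAIN_APPROX_NONE);c=max(cs,key=cv2.contourArea)
w=onplane(s,c.reshape(-1,2),0.05)[:,:2]
print(np.nanmedian(P[200:280,300:312,2]),np.nanmedian(P[190:196,240:300,2]),cv2.minAreaRect(w.astype(np.float32)*1000))
E
```

```text
(575, 795, 3)
0.049567899090095624 0.002504830449034387 ((522.2364501953125, 75.64183044433594), (227.2675323486328, 207.7028350830078), 1.7748571634292603)
```

View pics/z0.png

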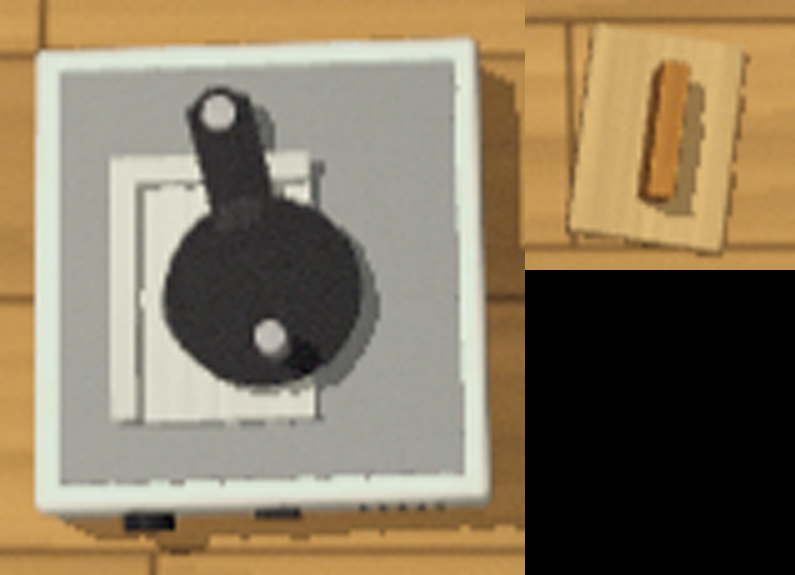

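```bash
python3 - <<'E'
from h import *
s=load('top'); i=s['img']; hsv=cv2.cvtColor(i,cv2.COLOR_BGR2HSV)
g=cv2.cvtColor(i,cv2.COLOR_BGR2GRAY)
# unit outline: low saturation bright
m=np.zeros((480,640),np.uint8); sub=(hsv[...,1]<60)&(hsv[...,2]>110); m[185:290,222:325]=sub[185:290,222:325]*255
m=cv2.morphologyEx(m,cv2.MORPH_CLOSE,np.ones((5,5)))
c=max(cv2.findContours(m,cv2.RETR_EXTERNAL,cv2.CHAIN_APPROX_NONE)[0],key=cv2.contourArea).reshape(-1,2)
print(c.min(0),c.max(0))
w=onplane(s,c,0.05)[:,:2]*1000
r=cv2.minAreaRect(w.astype(np.float32));print('outline',r, cv2.boxPoints(r).tolist())
print('pin',onplane(s,[263.4,207.2],0.0725)*1000,'knob',onplane(s,[273.9,252.1],0.098)*1000)
# fence: crop px -> full
for n,p,z in [('fence far-left outer',(110,157),.062),('leftfence near outer',(110,420),.062),('farfence right outer',(310,152),.062)]:
    print(n,onplane(s,[[220+p[0]/5,185+p[1]/5]],z)*1000)
# blank
lab=hsv
for nm,(a,b,cx,d) in dict(blank=(240,300,388,440),).items():
    P=cloud(s)[a:b,cx:d]
    bm=((P[...,2]>0.006)).astype(np.uint8); rm=((P[...,2]>0.025)).astype(np.uint8)
    for q,z in((bm,.012),(rm,.036+.012)):
        k=max(cv2.findContours(q,cv2.RETR_EXTERNAL,cv2.CHAIN_APPROX_NONE)[0],key=cv2.contourArea).reshape(-1,2)+[cx,a]
        print(nm,z,cv2.minAreaRect((onplane(s,k,z)[:,:2]*1000).astype(np.float32)),np.nanpercentile(P[...,2][q>0],[5,50,95]))
# rib by colour
sub=(hsv[...,1]>135)&(hsv[...,0]<16); q=np.zeros((480,640),np.uint8);q[245:292,395:432]=sub[245:292,395:432]
k=max(cv2.findContours(q,cv2.RETR_EXTERNAL,cv2.CHAIN_APPROX_NONE)[0],key=cv2.contourArea).reshape(-1,2)
print(cv2.minAreaRect((onplane(s,k,.048)[:,:2]*1000).astype(np.float32)),k.min(0),k.max(0))
E
```

```text
[227 193] [317 288]
outline ((524.7542724609375, 75.81893920898438), (220.30453491210938, 207.5720977783203), 1.7363358736038208) [[411.50787353515625, 176.21971130371094], [417.79730224609375, -31.2570858001709], [638.0006713867188, -24.581832885742188], [631.7112426757812, 182.89495849609375]]
pin [[595.95738849  93.80879023  72.5       ]] knob [[487.33012136  65.45483817  98.        ]]
fence far-left outer [[576.72174401 144.23705084  62.        ]]
leftfence near outer [[454.13590228 141.06307734  62.        ]]
farfence right outer [[578.96352839  51.67633813  62.        ]]
blank 0.012 ((457.293212890625, -258.69427490234375), (80.68734741210938, 111.67523193359375), 81.1734619140625) [0.00773955 0.01219387 0.04813952]
blank 0.048 ((456.1960144042969, -257.0766906738281), (17.35288429260254, 72.54280853271484), 80.97611236572266) [0.03092631 0.04708407 0.05085118]
((453.94696044921875, -250.9327392578125), (13.781599998474121, 67.5483169555664), 88.09577941894531) [410 255] [416 284]
```

```bash
cat >> h.py <<'E'
from scipy.spatial.transform import Rotation as Ro
U0=np.array([.5055,.0805]);UY=.028
def u2w(x,y):
    c,s_=np.cos(UY),np.sin(UY);return U0+np.array([c*x-s_*y,s_*x+c*y])/1000
def pose():
    st=get_state();q=st['eef_rot'];M=Ro.from_quat([q[1],q[2],q[3],q[0]]).as_matrix()
    return st,np.asarray(st['position']),np.arctan2(M[1,0],M[0,0]),M
def plan(tx,ty,tz,tyaw,n):
    st,p,y,M=pose()
    d=(np.array([tx,ty,tz])-p); dy=(tyaw-y+np.pi/2)%np.pi-np.pi/2
    for k in range(n):
        yy=y+dy*k/n; w=d/n
        print([round(float(v),4) for v in (np.cos(yy)*w[0]+np.sin(yy)*w[1], np.sin(yy)*w[0]-np.cos(yy)*w[1], -w[2], -dy/n)])
    print('d',d*1000,'dyaw',dy,'tilt',np.arccos(-M[2,2]),'t',st['clock'],'F',st['ft_force'].round(1),'op',st['opening'])
E
python3 -c "
from h import *
print(u2w(90,10),u2w(5,10))
plan(.4873,.0655,.2,np.pi+.255,10)"
```

```text
[0.59518476 0.09301575] [0.51021808 0.09063606]
[-0.0407, -0.0249, 0.0048, -0.0716]
[-0.0388, -0.0278, 0.0048, -0.0716]
[-0.0368, -0.0305, 0.0048, -0.0716]
[-0.0345, -0.0331, 0.0048, -0.0716]
[-0.032, -0.0354, 0.0048, -0.0716]
[-0.0294, -0.0376, 0.0048, -0.0716]
[-0.0267, -0.0396, 0.0048, -0.0716]
[-0.0237, -0.0414, 0.0048, -0.0716]
[-0.0207, -0.043, 0.0048, -0.0716]
[-0.0176, -0.0444, 0.0048, -0.0716]
d [ 253.97849851 -404.55823141  -47.86890767] dyaw 0.7157629831613992 tilt 0.0009472328513694802 t 0.1 F [-0.3 -0.2  0.2] op 1.0009963370015487
```

Emit:
{"name": "jog_arm", "arguments": {
  "increments": [
    [0,-0.041,-0.025,0.005,-0.072],
    [0,-0.039,-0.028,0.005,-0.072],
    [0,-0.037,-0.03,0.005,-0.072],
    [0,-0.034,-0.033,0.005,-0.072],
    [0,-0.032,-0.035,0.005,-0.072],
    [0,-0.029,-0.038,0.005,-0.072],
    [0,-0.027,-0.04,0.005,-0.072],
    [0,-0.024,-0.041,0.005,-0.072]
  ],
  "force": 20
}}

```text
clock: 1.1
position: [0.4439, 0.1409, 0.2053]
eef_rot: [-0.001, -0.07, 0.998, -0.001]
ft_force: [0.6, 1.1, 0.3]
opening: 0.493
```

```bash
python3 -c "
from h import *
plan(.4873,.0655,.17,np.pi+.255,6)"
```

```text
[-0.0054, -0.0134, 0.0059, -0.0193]
[-0.0052, -0.0135, 0.0059, -0.0193]
[-0.0049, -0.0136, 0.0059, -0.0193]
[-0.0046, -0.0137, 0.0059, -0.0193]
[-0.0044, -0.0138, 0.0059, -0.0193]
[-0.0041, -0.0139, 0.0059, -0.0193]
d [ 43.43974205 -75.36030943 -35.31339149] dyaw 0.11566694360320984 tilt 0.0025903937260954774 t 1.1 F [0.6 1.1 0.3] op 0.49347892567525153
```

Tracking is good (about 90% per row).

Emit:
{"name": "jog_arm", "arguments": {
  "increments": [
    [0,-0.006,-0.015,0.006,-0.021],
    [0,-0.006,-0.015,0.006,-0.021],
    [0,-0.005,-0.015,0.006,-0.021],
    [0,-0.005,-0.015,0.006,-0.021],
    [0,-0.005,-0.014,0.006,-0.02],
    [0,-0.004,-0.014,0.006,-0.02]
  ]
}}

```text
clock: 1.85
position: [0.4926, 0.0549, 0.1666]
eef_rot: [-0.003, -0.132, 0.991, -0.0]
ft_force: [-0.4, 0.3, -0.7]
opening: 0.501
```

```bash
python3 -c "
from h import *
plan(.4873,.0655,.091,np.pi+.255,6)
a=snap('top');b=snap('scene')
c=np.hstack([cv2.resize(a['img'][170:310,200:340],None,fx=2.8,fy=2.8),cv2.resize(b['img'][210:350,260:400],None,fx=2.8,fy=2.8)]);cv2.imwrite('pics/z1.png',c)"
```

```text
[0.0004, 0.0019, 0.0126, 0.0015]
[0.0004, 0.0019, 0.0126, 0.0015]
[0.0004, 0.0019, 0.0126, 0.0015]
[0.0004, 0.0019, 0.0126, 0.0015]
[0.0004, 0.0019, 0.0126, 0.0015]
[0.0004, 0.0019, 0.0126, 0.0015]
d [ -5.2552837   10.64171066 -75.63581459] dyaw -0.009240315686809275 tilt 0.005446473459322918 t 1.85 F [-0.4  0.3 -0.7] op 0.5009997114108423
```

View pics/z1.png

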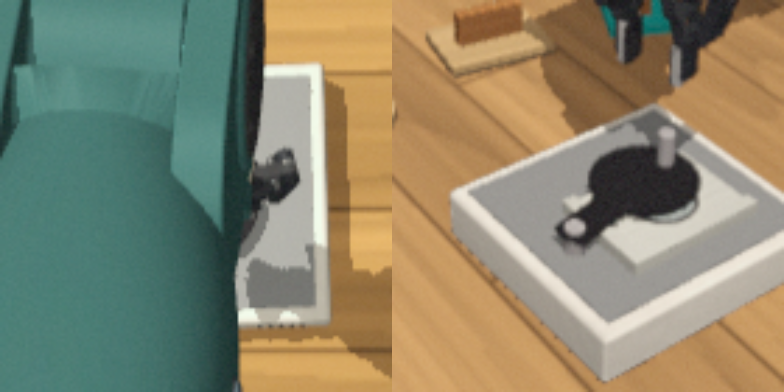

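The scene view shows the open fingers above and around the knob; in the top view the arm hides them. I'll centre, then descend.

Emit:
{"name": "jog_arm", "arguments": {
  "increments": [
    [0,0.002,0.011,0.005,0.009],
    [0,0,0,0,0],
    [0,0,0,0,0]
  ]
}}

```text
clock: 2.33
position: [0.4865, 0.0666, 0.1612]
eef_rot: [-0.003, -0.126, 0.992, -0.0]
ft_force: [0.5, 0.0, -0.9]
opening: 0.502
```

```bash
python3 -c "
from h import *
plan(.4873,.0655,.091,np.pi+.255,4)"
```

```text
[-0.0001, -0.0003, 0.0176, -0.0005]
[-0.0001, -0.0003, 0.0176, -0.0005]
[-0.0001, -0.0003, 0.0176, -0.0005]
[-0.0001, -0.0003, 0.0176, -0.0005]
d [  0.81850153  -1.09554467 -70.23176635] dyaw 0.0020271447051580793 tilt 0.006529252778594314 t 2.325 F [ 0.5  0.  -0.9] op 0.5015942293639604
```

Emit:
{"name": "jog_arm", "arguments": {
  "increments": [
    [0,0,-0.001,0.02,0],
    [0,0,0,0.02,0],
    [0,0,0,0.015,0],
    [0,0,0,0.01,0],
    [0,0,0,0.003,0],
    [0,0,0,0,0]
  ]
}}

```text
clock: 3.08
position: [0.487, 0.0667, 0.093]
eef_rot: [-0.002, -0.127, 0.992, -0.001]
ft_force: [-0.2, 0.0, -0.1]
opening: 0.498
```

```bash
python3 -c "
from h import *
plan(.4873,.0655,.091,np.pi+.255,1)"
```

```text
[-0.0, -0.0012, 0.002, -0.0005]
d [ 0.34319496 -1.15721696 -1.95188993] dyaw 0.00048821798715437126 tilt 0.003487531850692648 t 3.075 F [-0.2  0.  -0.1] op 0.498455386553732
```

Close on the knob.

Emit:
{"name": "jog_arm", "arguments": {
  "increments": [
    [-1,0,0,0,0],
    [-1,0,0,0,0],
    [-1,0,0,0,0],
    [-1,0,0,0,0]
  ],
  "force": 25
}}

```text
clock: 3.58
position: [0.4874, 0.0667, 0.0938]
eef_rot: [-0.001, -0.127, 0.992, -0.001]
ft_force: [0.2, -0.0, -3.7]
opening: 0.147
```

Emit:
{"name": "jog_arm", "arguments": {
  "increments": [
    [-1,-0.001,-0.014,0,-0.12],
    [-1,-0.001,-0.014,0,-0.12],
    [-1,-0.001,-0.014,0,-0.12]
  ]
}}

```text
clock: 3.95
position: [0.505, 0.0287, 0.0937]
eef_rot: [-0.002, -0.308, 0.951, -0.0]
ft_force: [2.5, 2.8, -2.8]
opening: 0.146
```

```bash
cat > arc.py <<'E'
from h import *
st,p,y,M=pose(); pin=u2w(90,10); v=p[:2]-pin
a=(np.arctan2(v[1],v[0])-np.pi-UY)%(2*np.pi)
yr=((y-np.arctan2(v[1],v[0])+np.pi/2)%np.pi-np.pi/2)
print('angle',a,'r',np.hypot(*v),'yaw-radial',yr,'z',p[2],'F',st['ft_force'].round(1),'op',st['opening'],'t',st['clock'],st['qpos'].round(2))
E
python3 arc.py
```

```text
angle 0.5914966793290661 r 0.11076292323289082 yaw-radial 0.006528639932619651 z 0.09374627955207043 F [ 2.5  2.8 -2.8] op 0.14593542561963466 t 3.95 [-0.1   0.33 -0.39  0.85 -0.   -0.73]
```

Emit:
{"name": "jog_arm", "arguments": {
  "increments": [
    [-1,-0.0005,-0.014,0,-0.125],
    [-1,-0.0005,-0.014,0,-0.125],
    [-1,-0.0005,-0.014,0,-0.125],
    [-1,-0.0005,-0.014,0,-0.125],
    [-1,-0.0005,-0.014,0,-0.125],
    [-1,-0.0005,-0.014,0,-0.125]
  ]
}}

```text
clock: 4.7
position: [0.5764, -0.0168, 0.0937]
eef_rot: [0.001, -0.645, 0.764, 0.002]
ft_force: [-0.0, 5.5, -1.4]
opening: 0.151
```

```bash
python3 arc.py
```

```text
angle 1.3733952004075878 r 0.1113821855680807 yaw-radial 0.0002550892427988227 z 0.09370050382170853 F [-0.   5.5 -1.4] op 0.1505668823967986 t 4.7 [-0.17  0.44 -0.21  0.92  0.   -1.57]
```

Emit:
{"name": "jog_arm", "arguments": {
  "increments": [
    [-1,-0.0005,-0.014,0,-0.12],
    [-1,-0.0005,-0.014,0,-0.12],
    [-1,-0.0005,-0.012,0,-0.1],
    [-1,-0.0005,-0.008,0,-0.07],
    [-1,0,-0.004,0,-0.03],
    [-1,0,0,0,0]
  ]
}}

```text
clock: 5.45
position: [0.6298, -0.0137, 0.0937]
eef_rot: [-0.002, 0.801, -0.599, -0.002]
ft_force: [-0.6, -0.1, 0.5]
opening: 0.152
```

```bash
python3 arc.py
```

```text
angle 1.8568334672869486 r 0.11218534342976583 yaw-radial -0.027409819887961318 z 0.09369197743162083 F [-0.6 -0.1  0.5] op 0.15186390028145683 t 5.45 [-0.15  0.52 -0.07  0.99  0.01 -2.01]
```

Emit:
{"name": "jog_arm", "arguments": {
  "increments": [
    [0,0,0,0,0],
    [0,0,0,0,0],
    [0,0,0,0,0],
    [0,0,0,-0.02,0],
    [0,0,0,-0.04,0],
    [0,0,0,-0.045,0],
    [0,0,0,0,0]
  ]
}}

```text
clock: 6.32
position: [0.6289, -0.0146, 0.2016]
eef_rot: [-0.002, 0.8, -0.6, -0.003]
ft_force: [-0.4, -0.6, -1.1]
opening: 0.501
```

```bash
python3 -c "
from h import *
plan(.4565,-.2575,.19,-.153,8)
b=snap('scene')
cv2.imwrite('pics/z2.png',cv2.resize(b['img'][170:370,220:460],None,fx=3,fy=3))"
```

```text
[0.0231, 0.0292, 0.0014, -0.1419]
[0.0188, 0.0321, 0.0014, -0.1419]
[0.014, 0.0345, 0.0014, -0.1419]
[0.009, 0.0361, 0.0014, -0.1419]
[0.0038, 0.037, 0.0014, -0.1419]
[-0.0014, 0.0372, 0.0014, -0.1419]
[-0.0067, 0.0366, 0.0014, -0.1419]
[-0.0118, 0.0353, 0.0014, -0.1419]
d [-172.38806677 -242.88375407  -11.59018046] dyaw 1.1348573130271191 tilt 0.006479043038233315 t 6.325 F [-0.4 -0.6 -1.1] op 0.5008671543854712
```

View pics/z2.png

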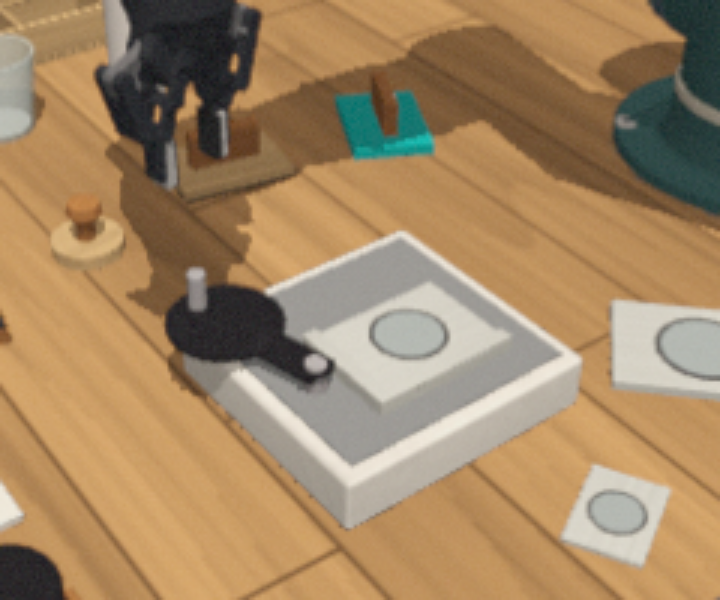

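The scene view shows the cover swung aside, the glass port and carrier uncovered and the carrier in its corner. The last joint can't go further in that direction, so I'll roll the other way (+2.0 rad).

```bash
sed -i 's/def plan(tx,ty,tz,tyaw,n):/def plan(tx,ty,tz,tyaw,n,wrap=0):/; s/-np.pi\/2$/-np.pi\/2+wrap*np.pi/' h.py && python3 -c "
from h import *
plan(.4565,-.2575,.19,-.153,13,-1)"
```

```text
[0.0143, 0.0179, 0.0007, 0.1544]
[0.0168, 0.0155, 0.0007, 0.1544]
[0.019, 0.0127, 0.0007, 0.1544]
[0.0208, 0.0096, 0.0007, 0.1544]
[0.022, 0.0063, 0.0007, 0.1544]
[0.0227, 0.0029, 0.0007, 0.1544]
[0.0229, -0.0006, 0.0007, 0.1544]
[0.0225, -0.0042, 0.0007, 0.1544]
[0.0216, -0.0076, 0.0007, 0.1544]
[0.0202, -0.0108, 0.0007, 0.1544]
[0.0183, -0.0138, 0.0007, 0.1544]
[0.0159, -0.0164, 0.0007, 0.1544]
[0.0132, -0.0187, 0.0007, 0.1544]
d [-171.64224982 -243.00119517   -9.68849407] dyaw -2.0067306753593224 tilt 0.00821195617606716 t 6.375 F [0.5 0.1 0. ] op 0.4993940164859173
```

Emit:
{"name": "jog_arm", "arguments": {
  "increments": [
    [0,0.014,0.018,0.001,0.155],
    [0,0.017,0.016,0.001,0.155],
    [0,0.019,0.013,0.001,0.155],
    [0,0.021,0.01,0.001,0.155],
    [0,0.022,0.006,0.001,0.155],
    [0,0.023,0.003,0.001,0.155],
    [0,0.023,-0.001,0.001,0.155],
    [0,0.023,-0.004,0.001,0.155]
  ]
}}

```text
clock: 7.38
position: [0.5112, -0.165, 0.1815]
eef_rot: [-0.007, -0.284, 0.959, 0.008]
ft_force: [-0.0, -0.4, 0.1]
opening: 0.497
```

```bash
python3 -c "
from h import *
plan(.4565,-.2575,.18,-.153,5)"
```

```text
[0.0192, -0.0096, 0.0003, 0.1456]
[0.0176, -0.0123, 0.0003, 0.1456]
[0.0157, -0.0147, 0.0003, 0.1456]
[0.0134, -0.0168, 0.0003, 0.1456]
[0.0108, -0.0186, 0.0003, 0.1456]
d [-54.68424099 -92.49805394  -1.53617542] dyaw -0.7280804030857442 tilt 0.02028353167618785 t 7.375 F [-0.  -0.4  0.1] op 0.4970640921858141
```

Emit:
{"name": "jog_arm", "arguments": {
  "increments": [
    [0,0.019,-0.01,0,0.146],
    [0,0.018,-0.012,0,0.146],
    [0,0.016,-0.015,0,0.146],
    [0,0.012,-0.015,0,0.13],
    [0,0.006,-0.009,0,0.07],
    [0,0,0,0,0],
    [0,0,0,0,0]
  ]
}}

```text
clock: 8.25
position: [0.4556, -0.2472, 0.1741]
eef_rot: [-0.014, 0.044, 0.999, 0.008]
ft_force: [-0.2, 1.1, 0.4]
opening: 0.502
```

```bash
python3 -c "
from h import *
plan(.4565,-.2575,.035,-.153,1)
print(pose()[3].round(4))
s=snap('scene');cv2.imwrite('pics/z3.png',cv2.resize(s['img'][150:290,220:400],None,fx=4,fy=4))
t=snap('top');cv2.imwrite('pics/z3t.png',t['img'])"
```

```text
[-0.0018, -0.0102, 0.1391, 0.0659]
d [   0.91287921  -10.30493331 -139.09059781] dyaw -0.06588500774908113 tilt 0.03162983815140718 t 8.25 F [-0.2  1.1  0.4] op 0.501833566832844
[[-0.9958  0.0874 -0.0265]
 [ 0.087   0.9961  0.0173]
 [ 0.0279  0.0149 -0.9995]]
```

View pics/z3.png

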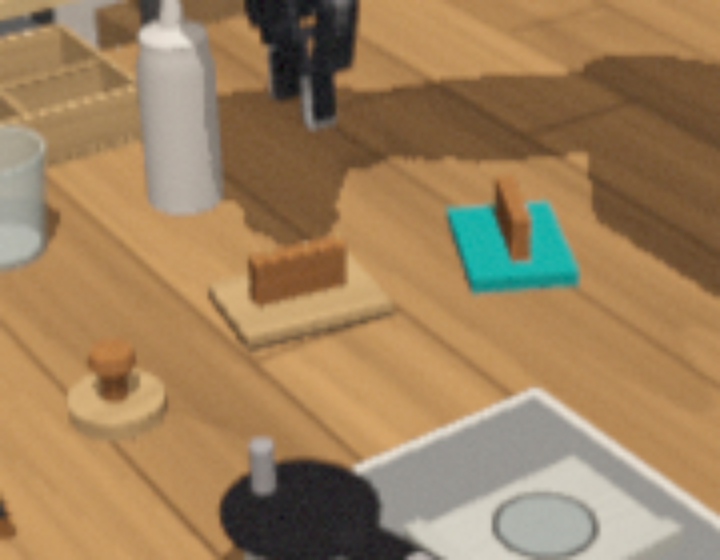

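View pics/z3t.png

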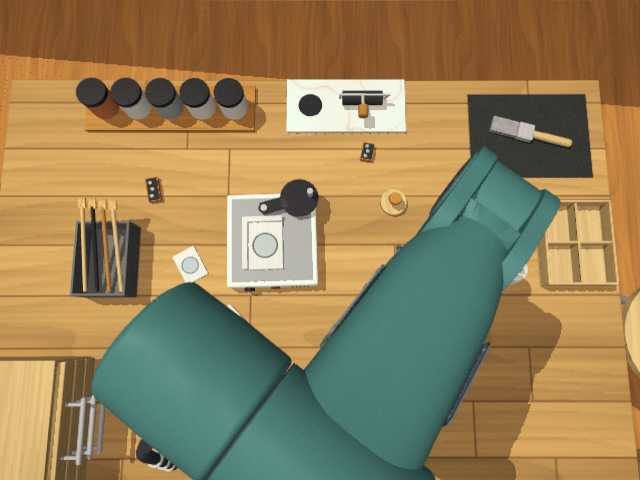

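The scene view shows the blank (rib up) at about (300,290) in the crop and the gripper above it. In the top view the cover is open, with its knob at (310,190). The tool has picked up a small tilt of 0.03 rad, so I'll make the planner use the full rotation and keep an eye on it.

```bash
cat >> h.py <<'E'
def step(tx,ty,tz,tyaw):
    st,p,y,M=pose(); d=np.array([tx,ty,tz])-p
    dy=(tyaw-y+np.pi/2)%np.pi-np.pi/2
    print('tool shift mm',(M.T@d*1000).round(1),'roll',round(-dy,4),'| p',(p*1000).round(1),'yaw',round(y%np.pi,4),'zaxis',M[:,2].round(4),'t',st['clock'],'F',st['ft_force'].round(1),'op',round(st['opening'],3))
E
python3 -c "
from h import *
step(.4565,-.2575,.1,-.153)"
```

```text
tool shift mm [ -3.7 -11.3  74.1] roll 0.0658 | p [ 455.7 -247.2  174.3] yaw 3.0544 zaxis [-0.0263  0.017  -0.9995] t 8.35 F [0.5 0.5 0.6] op 0.5
```

Emit:
{"name": "jog_arm", "arguments": {
  "increments": [
    [0,-0.001,-0.003,0.015,0.017],
    [0,-0.001,-0.003,0.015,0.017],
    [0,-0.001,-0.003,0.015,0.016],
    [0,-0.001,-0.002,0.015,0.016],
    [0,0,0,0.012,0],
    [0,0,0,0,0]
  ]
}}

```text
clock: 9.1
position: [0.4567, -0.2561, 0.0954]
eef_rot: [-0.015, 0.077, 0.997, 0.008]
ft_force: [0.2, -0.6, 0.8]
opening: 0.504
```

```bash
python3 -c "
from h import *
step(.4565,-.2575,.035,-.153)"
```

```text
tool shift mm [-1.8 -2.2 60.4] roll -0.0004 | p [ 456.7 -256.1   95.4] yaw 2.9882 zaxis [-0.0279  0.0183 -0.9994] t 9.1 F [ 0.2 -0.6  0.8] op 0.504
```

Emit:
{"name": "jog_arm", "arguments": {
  "increments": [
    [0,-0.001,-0.002,0.016,0],
    [0,-0.001,0,0.016,0],
    [0,0,0,0.014,0],
    [0,0,0,0.009,0],
    [0,0,0,0.004,0],
    [0,0,0,0,0]
  ]
}}

```text
clock: 9.85
position: [0.4578, -0.2577, 0.0358]
eef_rot: [-0.013, 0.076, 0.997, 0.007]
ft_force: [-0.7, 0.1, 0.3]
opening: 0.499
```

```bash
python3 -c "
from h import *
step(.4565,-.2575,.035,-.153)
s=snap('scene');cv2.imwrite('pics/z4.png',cv2.resize(s['img'][170:270,240:360],None,fx=5,fy=5))"
```

```text
tool shift mm [1.3 0.  0.8] roll 0.001 | p [ 457.8 -257.7   35.8] yaw 2.9896 zaxis [-0.0255  0.0165 -0.9995] t 9.85 F [-0.7  0.1  0.3] op 0.499
```

View pics/z4.png

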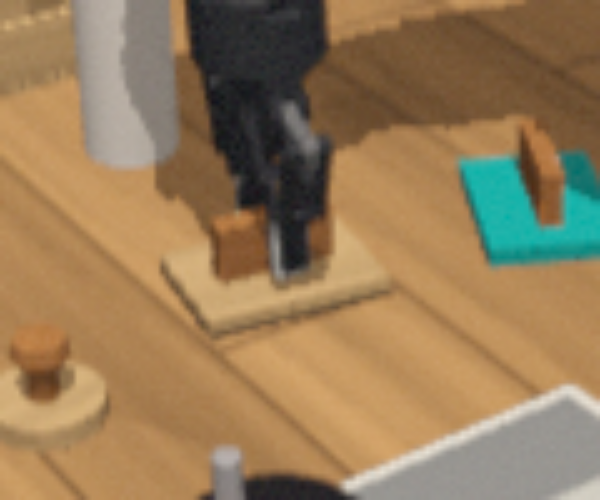

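Emit:
{"name": "jog_arm", "arguments": {
  "increments": [
    [-1,0,0,-0.001,0],
    [-1,0,0,0,0],
    [-1,0,0,0,0],
    [-1,0,0,0,0],
    [-1,0,0,0,0]
  ],
  "force": 40
}}

```text
clock: 10.52
position: [0.4583, -0.2581, 0.0379]
eef_rot: [-0.013, 0.076, 0.997, 0.007]
ft_force: [0.2, 0.1, -0.9]
opening: 0.155
```

Emit:
{"name": "jog_arm", "arguments": {
  "increments": [
    [-1,0,0,-0.006,0],
    [-1,0,0,-0.02,0],
    [-1,0,0,-0.03,0],
    [-1,0,0,-0.03,0],
    [-1,0,0,-0.02,0],
    [-1,0,0,-0.005,0],
    [-1,0,0,0,0]
  ]
}}

```text
clock: 11.4
position: [0.4605, -0.2594, 0.1531]
eef_rot: [-0.013, 0.076, 0.997, 0.007]
ft_force: [-0.9, 1.2, -1.9]
opening: 0.155
```

```bash
python3 -c "
from h import *
step(.5102,.0906,.14,.028)
s=snap('scene');cv2.imwrite('pics/z5.png',cv2.resize(s['img'][130:270,220:400],None,fx=4,fy=4))"
```

```text
tool shift mm [  3.5 353.3  17.6] roll -0.18 | p [ 460.5 -259.4  153.1] yaw 2.9896 zaxis [-0.0252  0.0163 -0.9995] t 11.4 F [-0.9  1.2 -1.9] op 0.155
```

View pics/z5.png

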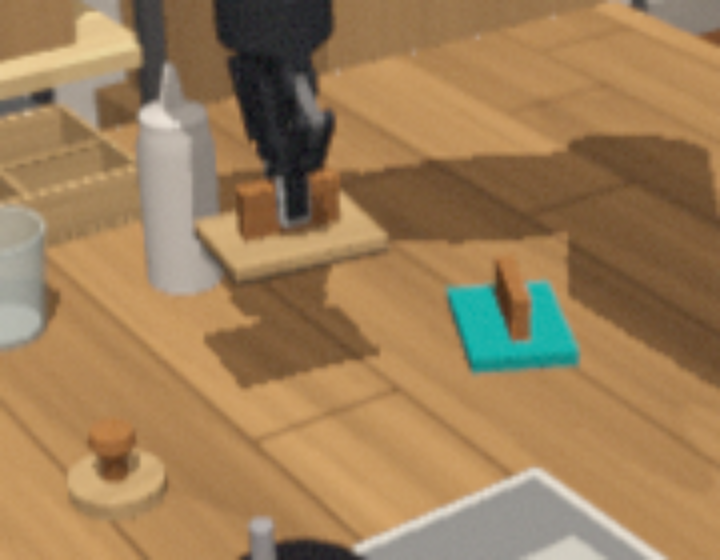

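The blank is held level and clear of the table. I'll carry it over the unit and stop about 8 mm short of both fences.

```bash
python3 -c "
from h import *
plan(.5035,.0825,.14,.028,12)"
```

```text
[0.0008, 0.0287, 0.0011, -0.015]
[0.0003, 0.0287, 0.0011, -0.015]
[-0.0001, 0.0287, 0.0011, -0.015]
[-0.0005, 0.0287, 0.0011, -0.015]
[-0.001, 0.0287, 0.0011, -0.015]
[-0.0014, 0.0287, 0.0011, -0.015]
[-0.0018, 0.0286, 0.0011, -0.015]
[-0.0022, 0.0286, 0.0011, -0.015]
[-0.0027, 0.0286, 0.0011, -0.015]
[-0.0031, 0.0285, 0.0011, -0.015]
[-0.0035, 0.0285, 0.0011, -0.015]
[-0.004, 0.0284, 0.0011, -0.015]
d [ 43.07723812 341.78774394 -12.87031646] dyaw 0.17994534900469672 tilt 0.030484998356434964 t 11.45 F [-0.5  0.1 -3.4] op 0.15479172834295973
```

Emit:
{"name": "jog_arm", "arguments": {
  "increments": [
    [-1,0.001,0.015,0,-0.01],
    [-1,0,0.025,0,-0.015],
    [-1,0,0.028,0,-0.015],
    [-1,-0.001,0.028,0,-0.015],
    [-1,-0.001,0.028,0,-0.015],
    [-1,-0.001,0.028,0,-0.015],
    [-1,-0.002,0.028,0,-0.015],
    [-1,-0.002,0.028,0,-0.015]
  ]
}}

```text
clock: 12.45
position: [0.4834, -0.0408, 0.1506]
eef_rot: [-0.017, 0.016, 1.0, 0.011]
ft_force: [-0.3, -0.7, -2.0]
opening: 0.16
```

```bash
python3 -c "
from h import *
step(.5035,.0825,.14,.028)"
```

```text
tool shift mm [-16.5 123.7  12.7] roll -0.0595 | p [483.4 -40.8 150.6] yaw 3.1101 zaxis [-0.0342  0.0221 -0.9992] t 12.45 F [-0.3 -0.7 -2. ] op 0.16
```

Emit:
{"name": "jog_arm", "arguments": {
  "increments": [
    [-1,-0.003,0.025,0,-0.014],
    [-1,-0.004,0.024,0,-0.014],
    [-1,-0.004,0.022,0.002,-0.014],
    [-1,-0.004,0.018,0.003,-0.01],
    [-1,-0.002,0.012,0.003,-0.006],
    [-1,0,0.006,0.003,0],
    [-1,0,0,0,0],
    [-1,0,0,0,0]
  ]
}}

```text
clock: 13.45
position: [0.4959, 0.0754, 0.1376]
eef_rot: [-0.021, -0.017, 1.0, 0.012]
ft_force: [0.0, 0.3, -2.2]
opening: 0.158
```

```bash
python3 -c "
from h import *
step(.5035,.0825,.14,.028)
s=snap('scene');cv2.imwrite('pics/z6.png',cv2.resize(s['img'][200:350,260:440],None,fx=4,fy=4))"
```

```text
tool shift mm [-7.8  6.9 -2.6] roll 0.0069 | p [495.9  75.4 137.6] yaw 0.0349 zaxis [-0.0417  0.0231 -0.9989] t 13.45 F [ 0.   0.3 -2.2] op 0.158
```

View pics/z6.png

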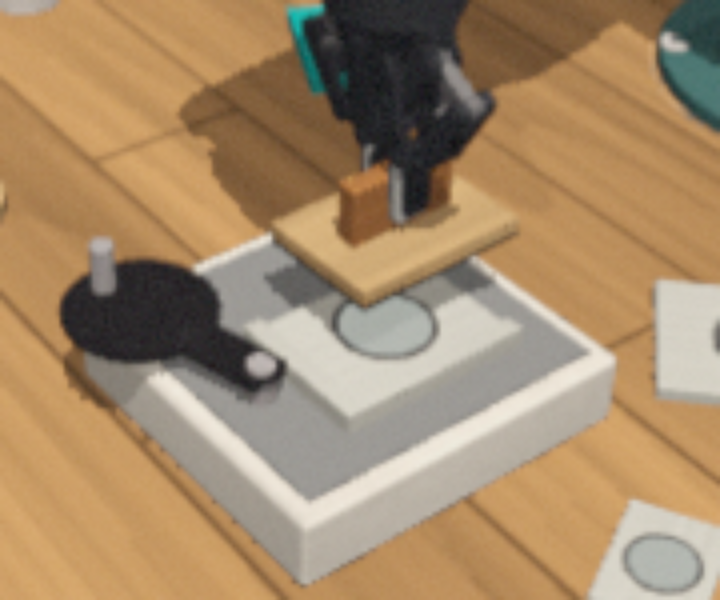

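Emit:
{"name": "jog_arm", "arguments": {
  "increments": [
    [-1,-0.005,0.004,0.01,0.004],
    [-1,-0.004,0.004,0.01,0.003],
    [-1,-0.001,0.001,0.008,0],
    [-1,0,0,0.006,0],
    [-1,0,0,0.002,0],
    [-1,0,0,0,0]
  ]
}}

```text
clock: 14.25
position: [0.5046, 0.0855, 0.0984]
eef_rot: [-0.021, -0.013, 1.0, 0.012]
ft_force: [0.6, -0.2, -1.7]
opening: 0.156
```

```bash
python3 -c "
from h import *
step(.5035,.0825,.0965,.028)"
```

```text
tool shift mm [ 1.1 -3.   1.8] roll -0.002 | p [504.6  85.5  98.4] yaw 0.026 zaxis [-0.0425  0.0231 -0.9988] t 14.25 F [ 0.6 -0.2 -1.7] op 0.156
```

Emit:
{"name": "jog_arm", "arguments": {
  "increments": [
    [-1,0,-0.001,0.0015,-0.001],
    [-1,0,0,0.0015,0],
    [-1,0,0,0.001,0],
    [-1,0,0,0,0]
  ]
}}

```text
clock: 14.75
position: [0.5048, 0.0845, 0.0949]
eef_rot: [-0.02, -0.013, 1.0, 0.012]
ft_force: [-0.1, 0.2, -1.3]
opening: 0.157
```

```bash
python3 -c "
from h import *
step(.5035,.0825,.0945,.028)
for n in('scene','top'): snap(n)
s=load('scene');t=load('top')
cv2.imwrite('pics/z7.png',np.hstack([cv2.resize(s['img'][230:350,270:420],None,fx=3.2,fy=3.2),cv2.resize(t['img'][185:305,220:320],None,fx=3.2,fy=3.2)]))"
```

```text
tool shift mm [ 1.3 -2.   0.4] roll -0.001 | p [504.8  84.5  94.9] yaw 0.027 zaxis [-0.0411  0.0232 -0.9989] t 14.75 F [-0.1  0.2 -1.3] op 0.157
```

View pics/z7.png

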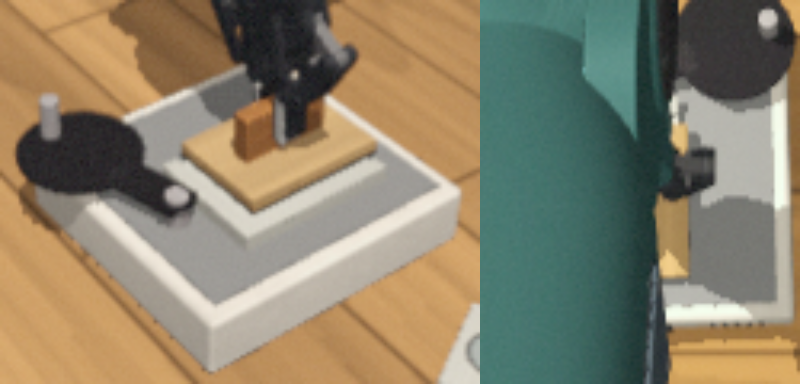

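Emit:
{"name": "jog_arm", "arguments": {
  "increments": [
    [-1,0,0,0.001,0],
    [-1,0,0,0.001,0],
    [-1,0,0,0,0]
  ]
}}

```text
clock: 15.22
position: [0.5046, 0.0846, 0.0944]
eef_rot: [-0.02, -0.013, 1.0, 0.012]
ft_force: [-0.9, -0.5, 0.6]
opening: 0.158
```

```bash
python3 -c "
from h import *
step(.5035,.0825,.0945,.028)"
```

```text
tool shift mm [ 1.2 -2.1 -0.1] roll -0.0009 | p [504.6  84.6  94.4] yaw 0.0271 zaxis [-0.0398  0.023  -0.9989] t 15.225 F [-0.9 -0.5  0.6] op 0.158
```

Emit:
{"name": "jog_arm", "arguments": {
  "increments": [
    [-1,0,0,0.0015,0],
    [-1,0,0,0.0015,0],
    [-1,0,0,0.001,0],
    [-1,0,0,0,0]
  ]
}}

```text
clock: 15.72
position: [0.5047, 0.0848, 0.0943]
eef_rot: [-0.018, -0.014, 1.0, 0.011]
ft_force: [0.9, -0.5, -1.7]
opening: 0.157
```

```bash
python3 -c "
from h import *
step(.5035,.0825,.0945,.028)"
```

```text
tool shift mm [ 1.2 -2.3 -0.2] roll -0.0005 | p [504.7  84.8  94.3] yaw 0.0275 zaxis [-0.0359  0.0219 -0.9991] t 15.725 F [ 0.9 -0.5 -1.7] op 0.157
```

Emit:
{"name": "jog_arm", "arguments": {
  "increments": [
    [-1,-0.002,0,0,0],
    [-1,-0.002,0,0,0],
    [-1,-0.001,0,0,0],
    [-1,0,0,0,0]
  ]
}}

```text
clock: 16.23
position: [0.5094, 0.085, 0.0941]
eef_rot: [-0.019, -0.014, 1.0, 0.011]
ft_force: [-2.7, -0.1, 6.4]
opening: 0.158
```

```bash
python3 -c "
from h import *
step(.512,.0906,.0945,.028)"
```

```text
tool shift mm [-2.7  5.5 -0.3] roll -0.0005 | p [509.4  85.   94.1] yaw 0.0275 zaxis [-0.0373  0.0221 -0.9991] t 16.225 F [-2.7 -0.1  6.4] op 0.158
```

Emit:
{"name": "jog_arm", "arguments": {
  "increments": [
    [-1,-0.0015,0,0,0],
    [-1,-0.0015,0,0,0],
    [-1,0,0,0,0]
  ]
}}

```text
clock: 16.6
position: [0.5122, 0.0852, 0.0941]
eef_rot: [-0.019, -0.013, 1.0, 0.011]
ft_force: [-2.6, 0.5, 5.7]
opening: 0.16
```

Emit:
{"name": "jog_arm", "arguments": {
  "increments": [
    [-1,-0.0015,0,0,0],
    [-1,-0.0015,0,0,0],
    [-1,0,0,0,0]
  ]
}}

```text
clock: 16.98
position: [0.5129, 0.0853, 0.0942]
eef_rot: [-0.022, -0.014, 1.0, 0.011]
ft_force: [-1.2, -0.9, 4.2]
opening: 0.154
```

```bash
python3 -c "
from h import *
step(.512,.0906,.0945,.028)"
```

```text
tool shift mm [ 0.8  5.4 -0.1] roll -0.0003 | p [512.9  85.3  94.2] yaw 0.0277 zaxis [-0.0434  0.0215 -0.9988] t 16.975 F [-1.2 -0.9  4.2] op 0.154
```

The advance has stalled at x≈0.5129, so the blank has probably met the far fence. Now the left fence.

Emit:
{"name": "jog_arm", "arguments": {
  "increments": [
    [-1,0,0.002,0,0],
    [-1,0,0.002,0,0],
    [-1,0,0.001,0,0],
    [-1,0,0,0,0]
  ]
}}

```text
clock: 17.48
position: [0.5129, 0.0883, 0.0942]
eef_rot: [-0.022, -0.013, 1.0, 0.008]
ft_force: [-3.3, 1.4, 6.3]
opening: 0.157
```

Emit:
{"name": "jog_arm", "arguments": {
  "increments": [
    [-1,0,0.0015,0,0],
    [-1,0,0.0015,0,0],
    [-1,0,0,0,0]
  ]
}}

```text
clock: 17.85
position: [0.5128, 0.0898, 0.0941]
eef_rot: [-0.023, -0.012, 1.0, 0.006]
ft_force: [-5.4, -0.1, 7.6]
opening: 0.154
```

```bash
python3 -c "
from h import *
step(.512,.0906,.0945,.028)
for n in('scene','top'): snap(n)
s=load('scene');t=load('top')
cv2.imwrite('pics/z8.png',np.hstack([cv2.resize(s['img'][240:340,280:400],None,fx=4.5,fy=4.5,interpolation=2),cv2.resize(t['img'][200:300,260:316],None,fx=4.5,fy=4.5,interpolation=2)]))"
```

```text
tool shift mm [ 0.8  0.8 -0.3] roll -0.0027 | p [512.8  89.8  94.1] yaw 0.0253 zaxis [-0.0456  0.0121 -0.9989] t 17.85 F [-5.4 -0.1  7.6] op 0.154
```

View pics/z8.png

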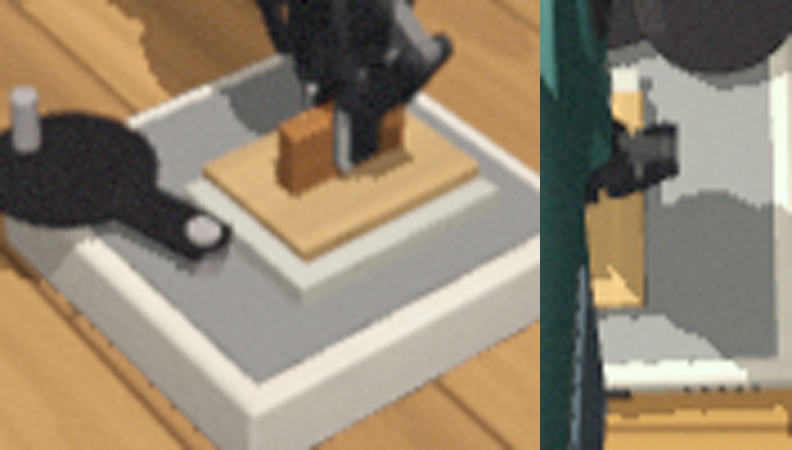

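Emit:
{"name": "jog_arm", "arguments": {
  "increments": [
    [-1,0,0.002,0,0],
    [-1,0,0.002,0,0],
    [-1,0,0,0,0]
  ]
}}

```text
clock: 18.32
position: [0.5129, 0.0918, 0.0941]
eef_rot: [-0.023, -0.012, 1.0, 0.004]
ft_force: [-4.2, 2.6, 5.4]
opening: 0.158
```

```bash
python3 -c "
from h import *
step(.512,.0906,.0945,.028)"
```

```text
tool shift mm [ 1.  -1.2 -0.4] roll -0.0038 | p [512.9  91.8  94.1] yaw 0.0242 zaxis [-0.0462  0.0066 -0.9989] t 18.325 F [-4.2  2.6  5.4] op 0.158
```

```bash
cat > chk.py <<'E'
from h import *
import sys
s=snap('scene')
x0,y0,f=310,255,9
c=cv2.resize(s['img'][y0:y0+60,x0:x0+85],None,fx=f,fy=f,interpolation=cv2.INTER_CUBIC)
# expected outlines
def line(P,col):
    q=proj(s,P); q=((q-[x0,y0]+.5)*f).astype(int)
    cv2.polylines(c,[q.reshape(-1,1,2)],True,col,1)
W=lambda x,y,z:[*u2w(x,y),z]
line([W(60,50,.068),W(60,-30,.068),W(-50,-30,.068),W(-50,50,.068)],(0,0,255))
line([W(72,62,.062),W(72,-30,.062),W(72,62,.062),W(-50,62,.062)],(255,0,0))
cv2.imwrite(f'pics/{sys.argv[1]}.png',c)
E
python3 chk.py c1
```

```text
(no output)
```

View pics/c1.png

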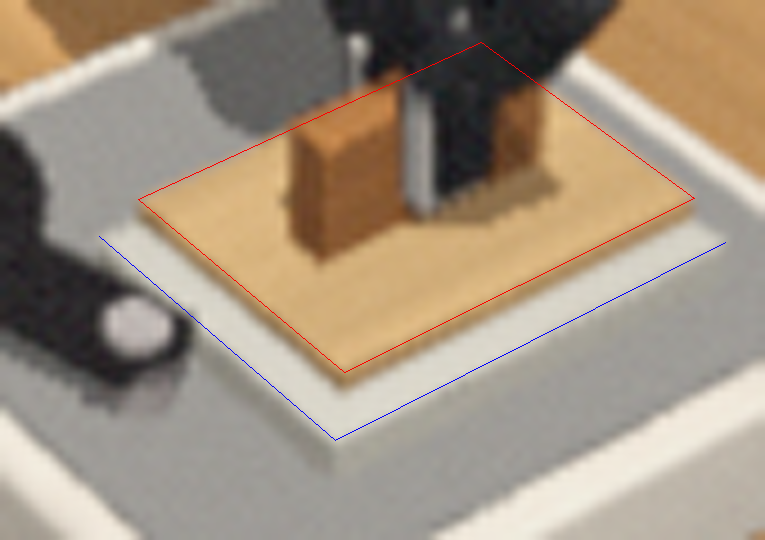

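The red outline (the expected flush blank top) matches the wooden board's edges, with the corner at about (345,380), to within about 1 mm. The blue fence lines match too. Releasing now.

Emit:
{"name": "jog_arm", "arguments": {
  "increments": [
    [-0.3,0,0,0,0],
    [-0.2,0,0,0,0],
    [-0.2,0,0,0,0],
    [-0.2,0,0,0,0]
  ]
}}

```text
clock: 18.88
position: [0.5136, 0.092, 0.0937]
eef_rot: [-0.023, -0.012, 1.0, 0.004]
ft_force: [0.4, 0.3, -0.0]
opening: 0.399
```

```bash
python3 chk.py c2; python3 -c "
from h import *
step(.512,.0906,.2,.028)"
```

```text
tool shift mm [   6.5   -0.5 -106.2] roll -0.0037 | p [513.6  92.   93.7] yaw 0.0243 zaxis [-0.046   0.0073 -0.9989] t 18.925 F [-0.7 -0.   0.4] op 0.403
```

View pics/c2.png

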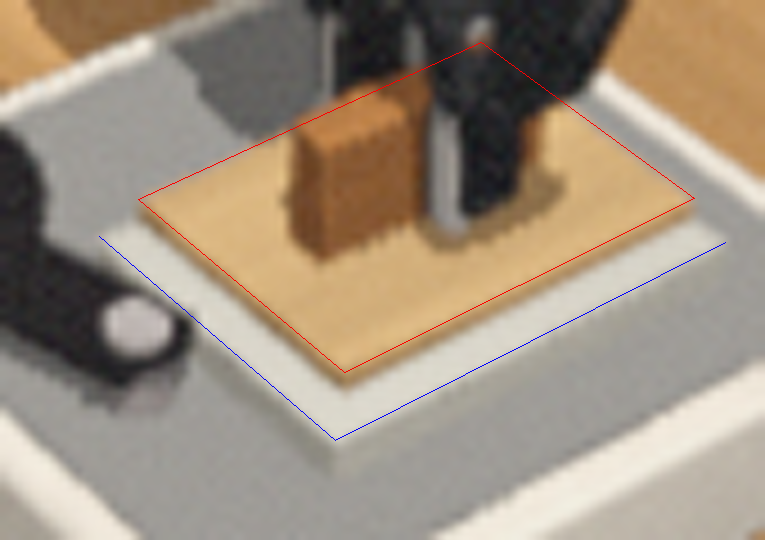

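Released, and nothing shifted. I'll retreat upward and sideways so the top camera can see it.

Emit:
{"name": "jog_arm", "arguments": {
  "increments": [
    [-0.2,0,0,-0.015,0],
    [-0.2,0,0,-0.03,0],
    [-0.2,0,0,-0.035,0],
    [-0.2,0,-0.01,-0.035,0],
    [-0.2,0,-0.035,-0.01,0],
    [-0.2,0,-0.05,0,0],
    [-0.2,0,-0.06,0,0],
    [-0.2,0,-0.06,0,0]
  ]
}}

```text
clock: 19.92
position: [0.5251, -0.1265, 0.2212]
eef_rot: [-0.022, -0.015, 1.0, 0.004]
ft_force: [1.2, 0.2, 0.2]
opening: 0.401
```

Emit:
{"name": "jog_arm", "arguments": {
  "increments": [
    [-0.2,0,-0.06,0,0],
    [-0.2,0,-0.04,0,0],
    [-0.2,0,0,0,0]
  ]
}}

```text
clock: 20.3
position: [0.5275, -0.2336, 0.2199]
eef_rot: [-0.022, -0.013, 1.0, 0.004]
ft_force: [0.3, 0.5, -0.1]
opening: 0.401
```

```bash
python3 chk.py c3; python3 - <<'E'
from h import *
step(.512,.0906,.2,.028)
t=snap('top')
x0,y0,f=238,205,9
c=cv2.resize(t['img'][y0:y0+62,x0:x0+85],None,fx=f,fy=f,interpolation=cv2.INTER_CUBIC)
raw=c.copy()
W=lambda x,y,z:[*u2w(x,y),z]
for P,col in (([W(60,50,.068),W(60,-30,.068),W(-50,-30,.068),W(-50,50,.068)],(0,0,255)),([W(72,62,.062),W(72,-30,.062),W(72,62,.062),W(-50,62,.062)],(255,0,0))):
    q=((proj(t,P)-[x0,y0]+.5)*f).astype(int);cv2.polylines(c,[q.reshape(-1,1,2)],True,col,1)
cv2.imwrite('pics/t3.png',c)
E
```

```text
tool shift mm [  5.6 323.   22.9] roll -0.0004 | p [ 527.5 -232.3  220. ] yaw 0.0276 zaxis [-0.0447  0.0069 -0.999 ] t 20.35 F [-0.2 -0.2 -0.9] op 0.4
```

View pics/c3.png

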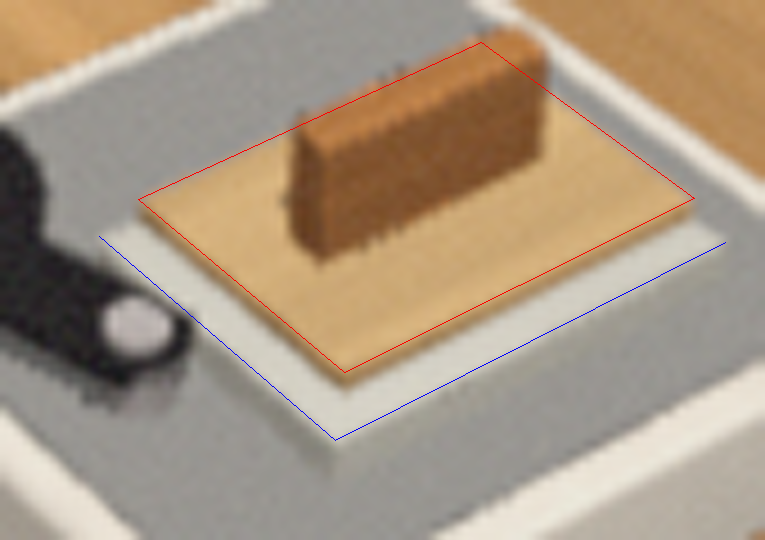

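View pics/t3.png

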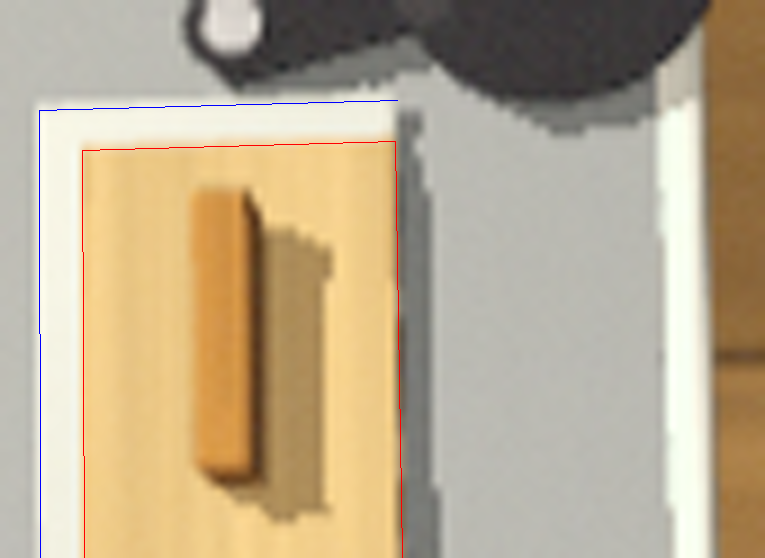

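Both views look flush. I'll check the strip widths at sub-pixel level and the carrier's near and right sides.

```bash
python3 - <<'E'
from h import *
from scipy.ndimage import gaussian_filter1d
t=load('top');im=t['img'].astype(float)
hsv=cv2.cvtColor(t['img'],cv2.COLOR_BGR2HSV)[...,1].astype(float); val=im[...,0] # blue channel: bed grey~, fence white, wood low
def edge(p,a,b):
    # subpixel extremum of derivative between a,b
    d=np.abs(np.gradient(gaussian_filter1d(p,0.7)));seg=d[a:b];k=int(seg.argmax());
    y0,y1,y2=seg[max(k-1,0)],seg[k],seg[min(k+1,len(seg)-1)]
    return a+k+0.5*(y0-y2)/(y0-2*y1+y2+1e-9)
W=lambda x,y,z:np.array([*u2w(x,y),z])
def tou(P): 
    d=P[:,:2]-U0;c,s_=np.cos(UY),np.sin(UY);return np.c_[c*d[:,0]+s_*d[:,1],-s_*d[:,0]+c*d[:,1]]*1000
L=[];F=[];N=[];Rr=[]
for x in (-40,-25,-10,5,20,40):
    r=int(round(proj(t,W(x,50,.065))[0,1])); e1=proj(t,W(x,62,.062))[0,0];e2=proj(t,W(x,50,.068))[0,0];e3=proj(t,W(x,-30,.068))[0,0]
    a=edge(val[r],int(e1)-3,int(e1)+3);b=edge(val[r],int(e2)-3,int(e2)+4);c=edge(val[r],int(e3)-3,int(e3)+4)
    A=tou(onplane(t,[[a,r]],.062))[0];B=tou(onplane(t,[[b,r]],.068))[0];C=tou(onplane(t,[[c,r]],.068))[0]
    print('left x',x,'fence outer y %.2f blank left y %.2f right y %.2f strip %.2f'%(A[1],B[1],C[1],A[1]-B[1]))
for y in (-20,-8,4,30,42):
    u=int(round(proj(t,W(60,y,.065))[0,0])); e1=proj(t,W(72,y,.062))[0,1];e2=proj(t,W(60,y,.068))[0,1];e3=proj(t,W(-50,y,.068))[0,1]
    a=edge(val[:,u],int(e1)-3,int(e1)+3);b=edge(val[:,u],int(e2)-3,int(e2)+3);c=edge(val[:,u],int(e3)-3,int(e3)+4)
    A=tou(onplane(t,[[u,a]],.062))[0];B=tou(onplane(t,[[u,b]],.068))[0];C=tou(onplane(t,[[u,c]],.068))[0]
    print('far y',y,'fence outer x %.2f blank far x %.2f near x %.2f strip %.2f'%(A[0],B[0],C[0],A[0]-B[0]))
cv2.imwrite('pics/t4.png',np.hstack([cv2.resize(t['img'][250:280,230:300],None,fx=7,fy=7,interpolation=2)]))
P=cloud(t);q=proj(t,W(5,30,.068))[0].astype(int);print('board z',np.nanmedian(P[q[1]-10:q[1]+10,q[0]-2:q[0]+2,2]))
k=P[175:205,285:318];print('cover');
E

```

```text
left x -40 fence outer y 62.72 blank left y 50.67 right y -27.33 strip 12.04
left x -25 fence outer y 63.12 blank left y 50.63 right y -37.75 strip 12.49
left x -10 fence outer y 63.09 blank left y 50.65 right y -28.01 strip 12.44
left x 5 fence outer y 62.83 blank left y 50.72 right y -27.88 strip 12.11
left x 20 fence outer y 63.10 blank left y 50.53 right y -28.98 strip 12.57
left x 40 fence outer y 62.86 blank left y 50.55 right y -27.57 strip 12.32
far y -20 fence outer x 74.55 blank far x 60.73 near x -56.23 strip 13.82
far y -8 fence outer x 74.17 blank far x 61.10 near x -55.88 strip 13.06
far y 4 fence outer x 74.67 blank far x 60.98 near x -53.94 strip 13.69
far y 30 fence outer x 73.66 blank far x 60.95 near x -57.05 strip 12.71
far y 42 fence outer x 73.67 blank far x 60.66 near x -56.64 strip 13.01
board z 0.06700975837065495
cover
```

View pics/t4.png

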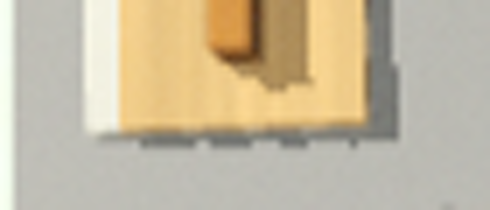

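```bash
python3 - <<'E'
from h import *
t=load('top');P=cloud(t);W=lambda x,y,z:np.array([*u2w(x,y),z])
pts=[]
for x in range(-44,56,3):
    for y in list(range(24,45,3)):
        u,v=proj(t,W(x,y,.068))[0].round().astype(int);pts.append(P[v,u])
    for y in (-24,-20): 
        u,v=proj(t,W(x,y,.068))[0].round().astype(int);pts.append(P[v,u])
pts=np.array(pts);pts=pts[np.abs(pts[:,2]-.067)<.01]
c=np.linalg.lstsq(np.c_[pts[:,:2],np.ones(len(pts))],pts[:,2],rcond=None)[0];print('slopes',c[:2],len(pts))
k=P[170:215,280:320].reshape(-1,3);k=k[(k[:,2]>.09)&(k[:,2]<.11)]
kc=k[:,:2].mean(0);v=kc-u2w(90,10);print('knob',kc,'angle',(np.arctan2(v[1],v[0])-np.pi-UY)%(2*np.pi),len(k))
cv2.imwrite('pics/t5.png',t['img'])
E
```

```text
slopes [ 0.00291929 -0.00645769] 303
knob [ 0.62882919 -0.0131029 ] angle 1.8498168319031887 31
```

View pics/t5.png

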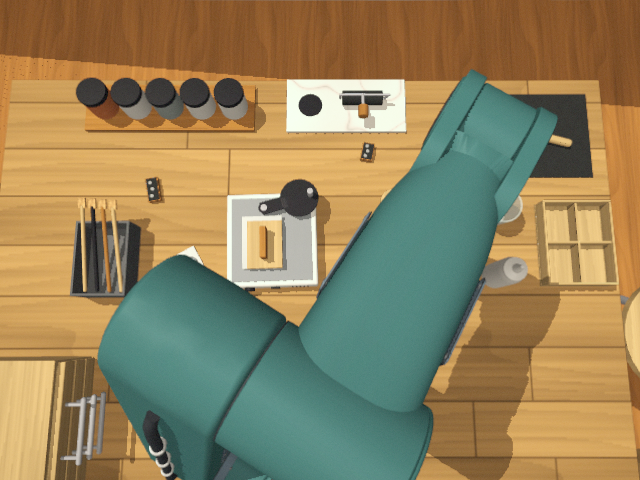

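The blank is level (slopes under 0.4°), the cover stands at 1.85 rad and the gripper is clear at z = 0.22 m. The top view shows the blank in the corner at (264,243) and the bottle still in place at (510,270). Handing in.

```bash
python3 -c "
from bench import hand_in
print(hand_in())"
```

```text
the job is handed in; nothing more can be done
None
```

The dust cover is swung aside and the stamp blank sits rib up in the fence corner on the film carrier. I handed the job in at about 20 s of the 53 s allowed; no verdict came back.

**What I did:** I gripped the cover's knob and swung it round its pin. I then lifted the blank by its rib, set it lightly on the carrier, slid it against the far fence and the left fence, let go and moved the arm clear.

**Last checks:**
- **Cover:** it stands at about 1.85 rad, against the 1.6 required and the stop at 1.9.
- **Blank:** it is level within 0.4° and square to the fences by eye against the drawn outlines. Its top measured 67 mm above the table (68 expected). The gap is about 0.3 mm at the left fence and about 1 mm at the far fence, within the 2.5 mm limit.
- **Gripper:** it ended at 0.22 m height, touching nothing.

**Less certain:**
- The far-fence figure is noisy. The strip readings there scatter by about 1 mm, and the camera calibration is only good to about 2 mm.
- The carrier is hidden under the blank, so I could not measure it directly. Nothing stuck out at the near edge, and every slide was towards the fences.
- I did not re-measure the bystanders after the job. Those visible in the last picture looked unmoved, but the arm hid some of them.
- The tool picked up about 2.6° of tilt over the moves and I could not correct it, but it did not tilt the blank.

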